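Index the carving wheel one hole on

TASK

The dripper on the indexing wheel is due for its next carved panel. With a fingertip, press the wheel's red spring plunger right in, turn the wheel counter-clockwise (seen from above) to the next hole, not past it, and let the plunger spring fully out so that its pin locks the wheel there. Do not touch the dripper on the wheel, leave everything else on the bench where it stands, and finish with the robot clear of it all.

Things in the scene. Friction and masses are not known exactly. Their poses are not given: they have to be found in the camera images.
- stand: fixed base of the indexing wheel: grey drum 204 mm across with a round steel index flange 266 mm across on it (underside at 45 mm, top at 53 mm height). Eight holes 16 mm wide lie in the flange 45 degrees apart on a circle of radius 120 mm, shown as black spots; hole 0, where the pin sits at the start, lies on the stand's own +x axis. Origin on the bench under the wheel's axis, z up.
- wheel (a joint): angle, rad, of the wheel (aluminium disc 208 mm across, top at 70 mm) with its blue arm that carries the plunger, about the vertical axis through the stand's origin; 0 at the start, grows counter-clockwise from above, 0.785 (45 degrees) at the next hole. Pin in a hole: locked, play 0.015 rad either way. Free: light friction (0.08 N m, half a newton at the cap), stays where it is left.
- plunger (a joint): how far the plunger is pressed down, m: 0 out (pin in a hole), 0.012 on its stop. Spring: about 4 N to start, 9 N at the stop. Beyond 0.010 the brass pin is clear below the flange and the wheel can turn; let go between holes, it rests at 0.010 against the flange's underside. The pin's tip, a ball 14 mm across, centres itself in a hole when let go within about 2 degrees of it.
- cap_top (a point): centre of the dished top of the plunger's red round cap, where it is pressed; it turns with the wheel, 157 mm from the wheel's axis, and goes down as the plunger is pressed (108 mm above the bench when out). The cap is 56 mm across, with a rim 4 mm high round a flat dish 48 mm across, so a fingertip pressed into the dish can drag the cap round. It stands on a 12 mm stem on the arm's end; around it is free air.
- wheel_axis (a point): point on the wheel's axis at the height of the disc's top (70 mm above the bench); its x axis points along the arm to the plunger and turns with the wheel
- next_hole (a point): centre, on the flange's top, of the next hole counter-clockwise, where the pin must end (fixed to the stand)
- dripper: unglazed clay coffee dripper: saucer foot 100 mm across and 6 mm thick, cone widening to 96 mm at the mouth, 80 mm tall, loop handle on its +y side reaching 70 mm from the centre. Origin at the centre of its underside. It stands loose on the wheel's centre between six rubber stops and turns with it (mouth at 150 mm above the bench). Not to be touched.
- dripper_b: second dripper, a bystander standing on the bench beside the wheel: unglazed clay coffee dripper: saucer foot 100 mm across and 6 mm thick, cone widening to 96 mm at the mouth, 80 mm tall, loop handle on its +y side reaching 70 mm from the centre. Origin at the centre of its underside. Leave alone.
- dripper_c: third dripper, a bystander standing on the bench beside the wheel: unglazed clay coffee dripper: saucer foot 100 mm across and 6 mm thick, cone widening to 96 mm at the mouth, 80 mm tall, loop handle on its +y side reaching 70 mm from the centre. Origin at the centre of its underside. Leave alone.
- jar: amber glass jar with a steel cap, 60 mm across, 85 mm tall, a bystander on the bench; origin at the centre of its underside
- brush: brush lying in the white plastic tray at the right (tray 300 by 340 mm, 50 mm high), a bystander
- knife: straight trimming tool with a dark wooden handle and steel blade, 160 mm long, lying on the bench at the right, a bystander

How it is judged:
On the way, in this order (a step that is already met when the one before it is completed fails the run):
1. the plunger is pressed right in while the wheel is still at its first hole (value of joint plunger above 0.0095 m and value of joint wheel between -0.1 and 0.1 rad), for 0.05 s.
2. the wheel is at the next hole with the plunger sprung out (value of joint wheel between 0.755 and 0.815 rad and value of joint plunger below 0.003 m), for 0.2 s.
At the end, for the whole second after the job is handed in: the wheel stands still within 0.03 rad of the next hole counter-clockwise (0.785 rad), the plunger is out to within 3 mm, and the dripper stands upright on the wheel, within 12 mm of its centre (all of step 2 and velocity of joint wheel between -0.05 and 0.05 rad/s and z of dripper in the frame of wheel_axis below 0.006 m and horizontal distance between dripper and wheel_axis below 0.012 m and angle between dripper's own z axis and vertical below 0.1 rad); the robot touches nothing.
It fails at once if the wheel is turned well past the next hole (over 0.26 rad beyond it) or the wrong way (value of joint wheel above 1.05 rad or value of joint wheel below -0.2 rad).
It fails at once if the dripper on the wheel is touched, lifted, tipped or pushed off its place (contact force between any of the arm, the fingers and dripper above 0.5 N or z of dripper in the frame of wheel_axis above 0.01 m or horizontal distance between dripper and wheel_axis above 0.015 m or angle between dripper's own z axis and vertical above 0.2 rad).
It fails at once if a bystander is moved more than 10 mm (distance of any of dripper_b, dripper_c, jar, brush, knife from where it was at the start of the episode above 0.01 m).
It also fails if it takes over 35 s, if anything falls off the work surface, if the arm or the gripper's body presses on something with over 40 N, if the wrist force passes 120 N, or if a joint passes its speed limit or range.

ROBOT

A 6-joint arm with a two-finger parallel gripper is mounted at the origin on the work surface. World frame = base frame: x ahead of the robot, y to its left, z up, the work surface at z = 0. Lengths are in m, angles in rad, forces in N, time in s.
With the tool pointing down it reaches from about 0.35 to 0.85 m from the base axis. Payload 8.1 kg.
Tool frame: the origin (TCP) lies midway between the tips of the shut fingers; the grasp point (between the pads) lies 19 mm behind it; z points along the fingers, y is the direction in which the jaws open and shut (so a half turn about z gives the same grasp; the last joint's range is limited). The gripper opens to 93 mm and grips with 3 to 60 N. Pads are 15 mm wide; open, the fingers measure 128 mm over their backs; the gripper's body (75 mm by 188 mm) begins 65 mm behind the grasp point.
Start: joints at [-1.427, 0.13, 1.488, -0, 1.523, -0.085], TCP at [0.136, -0.584, 0.219] pointing down, gripper open.
Joint ranges: [-2.96, 2.96], [-0.89, 2.26], [0.02, 2.5], [-1.34, 4.48], [0, 2.73], [-2.66, 2.66]. Speed limits (rad/s): [2.39, 2.39, 2.79, 3.14, 3.14, 3.14].

INTERFACE

Orientations are given as a rotation vector (axis times angle).
In Python, from plant import robot gives the robot as it stands. The module is installed in compiled form; this text tells all that it offers.
- The arm moves only by the shell command python3 -m pendant 'ROWS' [FORCE]. ROWS is JSON, a list of rows, each an object with "translation": the shift along the tool's x, y, z in mm, a list of three; "twist": the turn, a rotation vector about the tool's x, y, z in rad, a list of three; "grip": the opening, from -1 (shut) to 1 (fully open). A call has exactly 10 rows; each row shifts and turns the pose as measured when the row begins, along the tool's axes as they then stand; what a row does not reach is not made up. A row lasts 1/10 s, in which the tool goes at most 50 mm and 8.59 degrees, less where a joint would pass 70% of its speed; a pose out of reach is approached as far as the arm can. A call is refused whole if a number of a shift passes 50 or a number of a turn 0.15, either way. A call with a gripper value outside its range is refused whole. The fingers move at their own pace and stop on an object; FORCE is the grip in N (left out, the last holds). Time passes only in rows, so rows that do not move let the fingers close, or fill a call up. It gives the time, the measured TCP pose, the force and the opening at its end, in the units of the state.
- robot.read_state(): the state, without advancing time (a new reading comes with each control period).
- robot.read_camera(name): name is "side" or "top"; returns (picture, depth): 384x512x3 uint8, red, green, blue; 384x512 float32, m along the optical axis (not along the pixel's ray), 0 where there is no reading.
- robot.camera_info(name): a dict with "vertical_fov" (degrees; the focal length in pixels is half the picture's height over the tangent of half this angle, whatever the lens; pixels are square), "cx", "cy" (the principal point, pixels), "cam_to_world" (4x4, takes a point from camera to world coordinates). Camera axes: x right, y up, looking along -z (the intrinsics and any distortion apply to the point x, -y, -z); pixel columns grow to the right and rows downward; lengths in m; the calibration is good to about 2 mm. A picture is of the moment at which its call begins. camera_info takes no time and is no camera call.
- robot.close_job(): hands the job in, once; it reports no verdict.
The state is a dict: "t": time; "q": joint angles; "dq": joint speeds; "joint_torque": joint torques, N m; "tool_pos": TCP position; "orientation": TCP orientation; "force": force on the tool from outside, world axes, zero at the start; "wrist_torque": the same for the moment, N m; "opening": finger opening in m.
Only numpy, scipy, OpenCV 4.12 (cv2) and the standard library are available. Lean on these libraries where they do the work, as an engineer would, in place of code of your own. Each camera call takes 0.05 s, during which the arm holds its last target. There are 200 camera calls.

## Working session

There is one attempt and no reset: what is moved stays moved. The work goes in short steps, Python scripts to look and compute and a shell command to move; the robot and the scene stay as the last step left them, time stands still between calls to the robot, and variables do not carry over. Pictures are saved under pics/ and viewed, about 8 in all and at most 12, crops included, and the job is handed in when it is done.

```bash
mkdir -p pics; cat > h.py <<'E'
import numpy as np, cv2
from plant import robot
def K(n):
    i=robot.camera_info(n); f=192/np.tan(np.radians(i["vertical_fov"])/2); return f,i["cx"],i["cy"],np.array(i["cam_to_world"])
def pts(n,u,v,d):
    f,cx,cy,T=K(n); u,v,d=map(np.asarray,(u,v,d))
    p=np.stack([(u-cx)/f*d,-(v-cy)/f*d,-d,np.ones_like(d,float)],-1); return (p@T.T)[...,:3]
def plane(n,u,v,z):
    f,cx,cy,T=K(n); r=T[:3,:3]@np.array([(u-cx)/f,-(v-cy)/f,-1]); return T[:3,3]+r*(z-T[2,3])/r[2]
def red(im):
    h=cv2.cvtColor(im,cv2.COLOR_RGB2HSV); return (((h[...,0]<8)|(h[...,0]>172))&(h[...,1]>150)&(h[...,2]>70))
E
python3 - <<'E'
from h import *
s=robot.read_state();print({k:np.round(v,3) for k,v in s.items()})
for n in("top","side"):
    im,d=robot.read_camera(n);cv2.imwrite(f"pics/{n}0.png",im[...,::-1]);np.save(f"{n}0.npy",d)
    print(robot.camera_info(n))
    m=red(im);c,l,st,ce=cv2.connectedComponentsWithStats(m.astype(np.uint8))
    for k in range(1,c):
        if st[k,4]>30:
            v,u=np.where(l==k);dd=d[v,u];print(n,st[k],ce[k],np.median(pts(n,u,v,dd)[dd>0],axis=0),plane(n,*ce[k],.11))
E
```

```text
{'t': np.float64(0.0), 'q': array([-1.427,  0.131,  1.489,  0.   ,  1.523, -0.085]), 'dq': array([-0.001, -0.   ,  0.   , -0.002, -0.   ,  0.002]), 'joint_torque': array([ 2.0000e-03, -5.5985e+01, -4.9175e+01,  7.7000e-02,  3.6000e-02,
       -0.0000e+00]), 'tool_pos': array([ 0.136, -0.584,  0.218]), 'orientation': array([-3.119, -0.358,  0.   ]), 'force': array([ 1.075,  0.457, -0.501]), 'wrist_torque': array([ 0.047, -0.02 , -0.   ]), 'opening': np.float64(0.093)}
{'vertical_fov': 42.217900300881865, 'cx': 253.56210228047638, 'cy': 191.5609632676434, 'cam_to_world': array([[-1.34367374e-02,  9.90306475e-01, -1.38248108e-01,
         2.73439313e-01],
       [-9.99908839e-01, -1.34915314e-02,  5.40778225e-04,
        -1.13205638e-01],
       [-1.32964252e-03,  1.38242772e-01,  9.90397480e-01,
         1.55196842e+00],
       [ 0.00000000e+00,  0.00000000e+00,  0.00000000e+00,
         1.00000000e+00]])}
top [221 172  20  19 300] [230.64       180.85666667] [ 0.50784682 -0.04789167  0.10861752] [ 0.50737269 -0.04711653  0.11      ]
{'vertical_fov': 52.75064610302635, 'cx': 250.03041861688646, 'cy': 187.81075109766363, 'cam_to_world': array([[-0.91768159,  0.18616818, -0.3510013 ,  0.0966733 ],
       [-0.39712137, -0.45747385,  0.7956207 ,  0.72557663],
       [-0.01245466,  0.86951658,  0.49374669,  0.59971295],
       [ 0.        ,  0.        ,  0.        ,  1.        ]])}
side [214 181  23  14 252] [225.19444444 187.0952381 ] [ 0.50737844 -0.04655915  0.10855038] [ 0.50552175 -0.04286238  0.11      ]
```

View pics/top0.png

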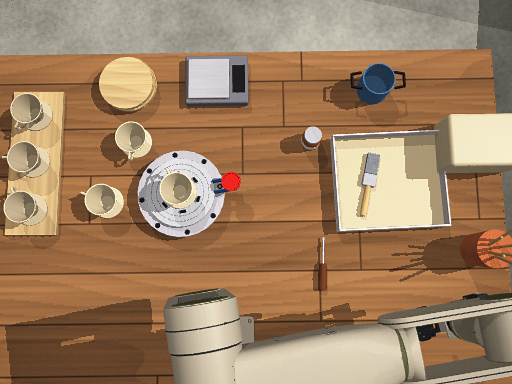

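View pics/side0.png

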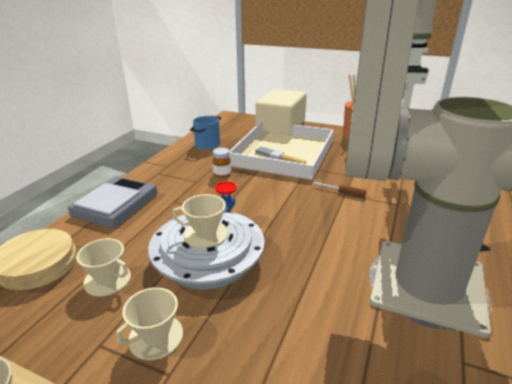

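The top view shows the wheel centre near (181,194), the red cap at (230,181) and the next hole counter-clockwise near (203,160). The side view agrees, and there is free air around the cap. Next I'll fit the holes.

```bash
python3 - <<'E'
from h import *
from scipy.optimize import least_squares
from scipy.spatial.transform import Rotation as R
im=cv2.imread("pics/top0.png");g=im.max(2)
m=(g<75).astype(np.uint8);c,l,st,ce=cv2.connectedComponentsWithStats(m)
P=[]
cap=plane("top",230.64,180.86,.110)[:2]
for k in range(1,c):
    p=plane("top",*ce[k],.053)[:2]
    if 8<=st[k,4]<60 and np.hypot(*(ce[k]-[181,194]))<50: 
        print(st[k],ce[k].round(1),p.round(4)); P.append(p)
P=np.array(P)
def res(q):
    a=np.arctan2(P[:,1]-q[1],P[:,0]-q[0])-q[2]; k=np.round(a/(np.pi/4))*np.pi/4+q[2]
    return np.r_[(P-q[:2]-.12*np.c_[np.cos(k),np.sin(k)]).ravel(), cap-q[:2]-.157*np.array([np.cos(q[2]),np.sin(q[2])])]
g0=plane("top",181,194,.053)[:2];d=cap-g0
s=least_squares(res,[*g0,np.arctan2(d[1],d[0])],loss="soft_l1",f_scale=.003);q=s.x
print(q,res(q).round(4))
Rm=R.from_rotvec(robot.read_state()["orientation"]).as_matrix();print(Rm.round(3))
t=robot.read_state()["tool_pos"]
for i in range(0,46,5):
    a=q[2]+np.radians(i);print(i,(q[:2]+.157*np.array([np.cos(a),np.sin(a)])).round(4))
c0=np.r_[q[:2]+.157*np.array([np.cos(q[2]),np.sin(q[2])]),.15]
print("tool move mm",(Rm.T@(c0-t)*1000).round(1))
E
```

```text
[173 153   4   5  16] [174.4 154.8] [0.6003 0.128 ]
[202 159   4   5  16] [203.5 161. ] [0.5795 0.0384]
[147 169   5   4  16] [149.  170.5] [0.5521 0.2053]
[135 174   7   2  11] [138.5 174.6] [0.5397 0.237 ]
[193 177   5   5  13] [194.5 179.5] [0.5222 0.0657]
[217 184   6   5  15] [219.3 185.7] [ 0.5022 -0.0099]
[196 196   4   6  17] [197.5 198.6] [0.4633 0.0565]
[139 198   5   5  19] [141.4 199.7] [0.4623 0.227 ]
[162 202   6   6  17] [164.4 204.8] [0.4459 0.1569]
[180 210   6   3  16] [182.5 211. ] [0.4262 0.1019]
[211 213   5   5  19] [212.8 215.2] [0.4123 0.01  ]
[135 223  14   1  14] [141.5 223. ] [0.3915 0.2254]
[155 223   5   5  20] [157.1 225. ] [0.3847 0.1782]
[150 226  11   8  22] [154.7 230. ] [0.37   0.1853]
[185 230   5   5  18] [186.8 231.7] [0.3634 0.0884]
[ 0.48240648  0.11006789 -1.4081185 ] [-0.0005 -0.0015 -0.0004 -0.0017 -0.0002 -0.0023 -0.0127  0.0295 -0.0577
  0.0256  0.0004 -0.0016  0.0508  0.0439 -0.0007 -0.0015  0.061  -0.0232
  0.0622  0.0112 -0.0001 -0.0025  0.0066  0.0453 -0.0002 -0.0018 -0.0149
  0.0052 -0.0006 -0.0022 -0.0005 -0.0023]
[[ 0.974  0.227 -0.   ]
 [ 0.227 -0.974  0.002]
 [ 0.    -0.002 -1.   ]]
0 [ 0.5078 -0.0449]
5 [ 0.5212 -0.0421]
10 [ 0.5344 -0.0381]
15 [ 0.5471 -0.033 ]
20 [ 0.5593 -0.0268]
25 [ 0.5709 -0.0196]
30 [ 0.5819 -0.0114]
35 [ 0.5921 -0.0023]
40 [0.6015 0.0077]
45 [0.6099 0.0185]
tool move mm [ 484.3 -440.6   68.5]
```

```bash
python3 -m pendant '[{"translation":[30,-27,0],"twist":[0,0,0],"grip":-1},{"translation":[30,-27,0],"twist":[0,0,0],"grip":-1},{"translation":[30,-27,0],"twist":[0,0,0],"grip":-1},{"translation":[30,-27,0],"twist":[0,0,0],"grip":-1},{"translation":[30,-27,0],"twist":[0,0,0],"grip":-1},{"translation":[30,-27,0],"twist":[0,0,0],"grip":-1},{"translation":[30,-27,0],"twist":[0,0,0],"grip":-1},{"translation":[30,-27,0],"twist":[0,0,0],"grip":-1},{"translation":[30,-27,0],"twist":[0,0,0],"grip":-1},{"translation":[30,-27,0],"twist":[0,0,0],"grip":-1}]' 20
cat > go.py <<'E'
import sys
from h import *
from scipy.spatial.transform import Rotation as R
s=robot.read_state();M=R.from_rotvec(s["orientation"]).as_matrix()
print("t",round(s["t"],2),"tcp",np.round(s["tool_pos"],4),"F",np.round(s["force"],1),"open",round(float(s["opening"]),4))
print("tool axes",M.round(3).tolist())
a=sys.argv[1:]
for k in range(0,len(a),3):
    print(a[k:k+3],(M.T@(np.array(a[k:k+3],float)-s["tool_pos"])*1000).round(1))
E
python3 go.py .5076 -.0467 .16
```

```text
t: 1.1
tool_pos: [0.3703, -0.2418, 0.2129]
orientation: [-3.113, -0.343, 0.004]
force: [0.8, -0.1, 0.5]
opening: 0.0176
t 1.1 tcp [ 0.3703 -0.2418  0.2129] F [ 0.8 -0.1  0.5] open 0.0176
tool axes [[0.976, 0.218, -0.004], [0.218, -0.976, 0.009], [-0.002, -0.01, -1.0]]
['.5076', '-.0467', '.16'] [ 176.5 -160.    54.1]
```

```bash
python3 -m pendant '[{"translation":[25,-22,0],"twist":[0,0,0],"grip":-1},{"translation":[25,-22,0],"twist":[0,0,0],"grip":-1},{"translation":[25,-22,5],"twist":[0,0,0],"grip":-1},{"translation":[25,-22,5],"twist":[0,0,0],"grip":-1},{"translation":[25,-22,5],"twist":[0,0,0],"grip":-1},{"translation":[20,-20,5],"twist":[0,0,0],"grip":-1},{"translation":[15,-15,5],"twist":[0,0,0],"grip":-1},{"translation":[10,-10,10],"twist":[0,0,0],"grip":-1},{"translation":[5,-4,10],"twist":[0,0,0],"grip":-1},{"translation":[0,0,5],"twist":[0,0,0],"grip":-1}]'
python3 go.py .5076 -.0467 .13
python3 - <<'E'
from h import *
for n in("top","side"):
    im,d=robot.read_camera(n)
    m=red(im);c,l,st,ce=cv2.connectedComponentsWithStats(m.astype(np.uint8));print(n,[(st[k],ce[k].round(1)) for k in range(1,c) if st[k,4]>30])
    if n=="side": cv2.imwrite("pics/side1.png",cv2.resize(im[130:300,120:330,::-1],None,fx=3,fy=3))
E
```

```text
t: 2.1
tool_pos: [0.5106, -0.0337, 0.1591]
orientation: [-3.111, -0.353, 0.008]
force: [-0.3, 0.3, 0.1]
opening: 0.0006
t 2.1 tcp [ 0.5106 -0.0337  0.1591] F [-0.3  0.3  0.1] open 0.0006
tool axes [[0.974, 0.224, -0.006], [0.224, -0.974, 0.01], [-0.004, -0.011, -1.0]]
['.5076', '-.0467', '.13'] [-5.7 12.3 29. ]
top [(array([222, 182,   9,   9,  40], dtype=int32), array([226.7, 186. ]))]
side [(array([214, 181,  23,  14, 254], dtype=int32), array([225.2, 187.1]))]
```

View pics/side1.png

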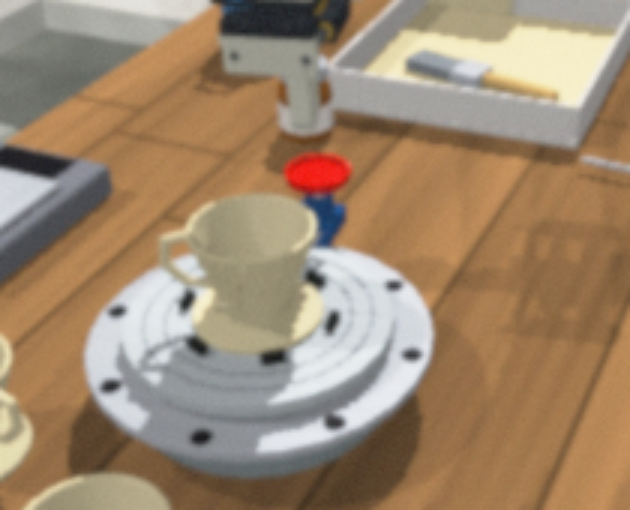

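The shut fingertip is just above the cap: tip at crop (303,135), cap at (318,173). I'll correct laterally and go down to about 4 mm above the dish.

```bash
python3 -m pendant '[{"translation":[-3,6,0],"twist":[0,0,0],"grip":-1},{"translation":[-3,6,0],"twist":[0,0,0],"grip":-1},{"translation":[0,0,10],"twist":[0.01,0.004,0],"grip":-1},{"translation":[0,0,10],"twist":[0,0,0],"grip":-1},{"translation":[0,0,8],"twist":[0,0,0],"grip":-1},{"translation":[0,0,6],"twist":[0,0,0],"grip":-1},{"translation":[0,0,4],"twist":[0,0,0],"grip":-1},{"translation":[0,0,3],"twist":[0,0,0],"grip":-1},{"translation":[0,0,0],"twist":[0,0,0],"grip":-1},{"translation":[0,0,0],"twist":[0,0,0],"grip":-1}]'
python3 go.py .5076 -.0467 .108 .5076 -.0467 .096
```

```text
t: 3.2
tool_pos: [0.5054, -0.0509, 0.1151]
orientation: [-3.101, -0.344, 0.004]
force: [0.3, -0.5, -0.2]
opening: 0.0006
t 3.2 tcp [ 0.5054 -0.0509  0.1151] F [ 0.3 -0.5 -0.2] open 0.0006
tool axes [[0.976, 0.219, -0.005], [0.219, -0.975, 0.021], [-0.0, -0.021, -1.0]]
['.5076', '-.0467', '.108'] [ 3.1 -3.5  7.1]
['.5076', '-.0467', '.096'] [ 3.1 -3.3 19.1]
```

```bash
python3 -m pendant '[{"translation":[3,-3,0],"twist":[-0.02,0,0],"grip":-1},{"translation":[0,0,0],"twist":[0,0,0],"grip":-1},{"translation":[0,0,4],"twist":[0,0,0],"grip":-1},{"translation":[0,0,4],"twist":[0,0,0],"grip":-1},{"translation":[0,0,3],"twist":[0,0,0],"grip":-1},{"translation":[0,0,3],"twist":[0,0,0],"grip":-1},{"translation":[0,0,2],"twist":[0,0,0],"grip":-1},{"translation":[0,0,2],"twist":[0,0,0],"grip":-1},{"translation":[0,0,1],"twist":[0,0,0],"grip":-1},{"translation":[0,0,1],"twist":[0,0,0],"grip":-1}]'
python3 go.py .5076 -.0467 .096
```

```text
t: 4.2
tool_pos: [0.512, -0.0465, 0.0987]
orientation: [3.121, 0.347, 0.014]
force: [-1.0, 2.0, 7.2]
opening: 0.0008
t 4.2 tcp [ 0.512  -0.0465  0.0987] F [-1.   2.   7.2] open 0.0008
tool axes [[0.976, 0.22, 0.009], [0.22, -0.976, -0.0], [0.009, 0.002, -1.0]]
['.5076', '-.0467', '.096'] [-4.4 -0.7  2.7]
```

```bash
python3 -m pendant '[{"translation":[-1,0,2],"twist":[0,0,0],"grip":-1},{"translation":[-1,0,2],"twist":[0,0,0],"grip":-1},{"translation":[0,0,2],"twist":[0,0,0],"grip":-1},{"translation":[0,0,2],"twist":[0,0,0],"grip":-1},{"translation":[0,0,2],"twist":[0,0,0],"grip":-1},{"translation":[0,0,2],"twist":[0,0,0],"grip":-1},{"translation":[0,0,2],"twist":[0,0,0],"grip":-1},{"translation":[0,0,2],"twist":[0,0,0],"grip":-1},{"translation":[0,0,2],"twist":[0,0,0],"grip":-1},{"translation":[0,0,2],"twist":[0,0,0],"grip":-1}]'
python3 go.py .5212 -.0439 .096 .5471 -.035 .096 .5709 -.022 .096 .5921 -.0045 .096 .6099 .0165 .096
```

```text
t: 5.2
tool_pos: [0.5257, -0.0444, 0.0961]
orientation: [-3.122, -0.346, -0.067]
force: [-1.8, 4.2, 13.1]
opening: 0.0003
t 5.2 tcp [ 0.5257 -0.0444  0.0961] F [-1.8  4.2 13.1] open 0.0003
tool axes [[0.975, 0.219, 0.043], [0.219, -0.976, 0.005], [0.043, 0.005, -0.999]]
['.5212', '-.0439', '.096'] [-4.3 -1.5 -0. ]
['.5471', '-.035', '.096'] [22.9 -4.5  1.1]
['.5709', '-.022', '.096'] [ 48.9 -12.    2.2]
['.5921', '-.0045', '.096'] [ 73.4 -24.4   3.2]
['.6099', '.0165', '.096'] [ 95.4 -41.    4. ]
```

The plunger is on its stop (13 N, z 96 mm), but the tool has drifted about 13 mm in +x and tilted. I'll check where the wheel is.

```bash
cat > look.py <<'E'
import sys
from h import *
C=np.array([.4822,.1082]);b=np.arctan2(-.0467-.1082,.5076-.4822)
im,d=robot.read_camera("side")
m=red(im);v,u=np.where(m);dd=d[v,u]
(ctr,_)=cv2.minEnclosingCircle(np.c_[u,v].astype(np.float32)) if len(u) else ((0,0),0)
cc,l,st,ce=cv2.connectedComponentsWithStats(m.astype(np.uint8))
print("bbox",[st[k] for k in range(1,cc) if st[k,4]>20])
p=pts("side",u,v,dd);p=p[(dd>0)&(p[:,2]>.085)&(p[:,2]<.12)]
# circle of radius 28 mm about the wheel radius 157: mid of tangential extremes
r=p[:,:2]-C;a=np.arctan2(r[:,1],r[:,0])-b
lo,hi=np.percentile(a,[1,99]);print("wheel rad mid",round((lo+hi)/2,3),"extent mm",round((hi-lo)*157,1),"zmax",p[:,2].max().round(4), "radial",np.percentile(np.hypot(*r.T),[1,99]).round(4))
t=robot.read_state()["tool_pos"][:2]-C;print("tool az",round(np.arctan2(t[1],t[0])-b,3),"rad",np.hypot(*t).round(4))
if len(sys.argv)>1: cv2.imwrite(f"pics/{sys.argv[1]}.png",cv2.resize(im[130:300,120:330,::-1],None,fx=3,fy=3))
E
python3 look.py s2
```

```text
bbox [array([209, 185,  22,  13, 142], dtype=int32)]
wheel rad mid 0.094 extent mm 54.8 zmax 0.1018 radial [0.1275 0.1818]
tool az 0.116 rad 0.1587
```

View pics/s2.png

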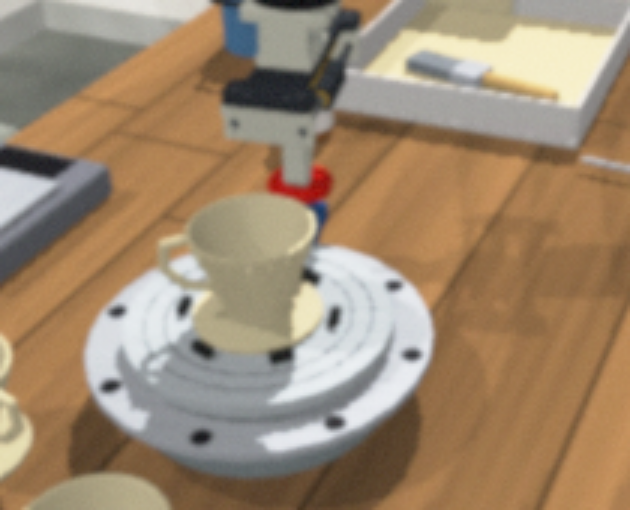

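Wheel is at about 0.094 rad and the finger sits in the dish, so the drift went in the right direction. I'll carry on along the arc, correcting the tilt.

```bash
python3 -m pendant '[{"translation":[3,0,2],"twist":[0,-0.008,0],"grip":-1},{"translation":[3,0,2],"twist":[0,-0.008,0],"grip":-1},{"translation":[3,-0.5,2],"twist":[0,-0.008,0],"grip":-1},{"translation":[3,-0.5,2],"twist":[0,-0.008,0],"grip":-1},{"translation":[3,-1,2],"twist":[0,-0.008,0],"grip":-1},{"translation":[3,-1,2],"twist":[0,-0.008,0],"grip":-1},{"translation":[3,-1,2],"twist":[0,-0.008,0],"grip":-1},{"translation":[3,-1,2],"twist":[0,-0.008,0],"grip":-1},{"translation":[3,-1,2],"twist":[0,-0.008,0],"grip":-1},{"translation":[3,-1,2],"twist":[0,-0.008,0],"grip":-1}]'
python3 look.py; python3 go.py .5471 -.035 .096 .5709 -.022 .096 .5921 -.0045 .096 .6099 .0165 .096
```

```text
t: 6.25
tool_pos: [0.5696, -0.0285, 0.096]
orientation: [3.114, 0.344, -0.01]
force: [-3.1, 3.7, 14.9]
opening: 0.0004
bbox [array([192, 185,  22,  11, 115], dtype=int32)]
wheel rad mid 0.384 extent mm 56.2 zmax 0.1014 radial [0.1344 0.1781]
tool az 0.41 rad 0.1623
t 6.3 tcp [ 0.5701 -0.0282  0.096 ] F [-2.3  2.6 12.1] open 0.0004
tool axes [[0.976, 0.219, -0.005], [0.219, -0.976, -0.009], [-0.007, 0.008, -1.0]]
['.5471', '-.035', '.096'] [-23.9   1.6   0.2]
['.5709', '-.022', '.096'] [ 2.1 -5.9 -0. ]
['.5921', '-.0045', '.096'] [ 26.6 -18.4  -0.3]
['.6099', '.0165', '.096'] [ 48.6 -35.   -0.6]
```

```bash
python3 -m pendant '[{"translation":[2.5,-2.5,2],"twist":[0,-0.004,0],"grip":-1},{"translation":[2.5,-2.5,2],"twist":[0,-0.004,0],"grip":-1},{"translation":[2.5,-2.5,2],"twist":[0,-0.004,0],"grip":-1},{"translation":[2.5,-2.5,2],"twist":[0,-0.004,0],"grip":-1},{"translation":[2.5,-2.5,2],"twist":[0,-0.004,0],"grip":-1},{"translation":[2,-2.5,2],"twist":[0,-0.004,0],"grip":-1},{"translation":[2,-2.5,2],"twist":[0,-0.004,0],"grip":-1},{"translation":[2,-2.5,2],"twist":[0,-0.004,0],"grip":-1},{"translation":[2,-2.5,2],"twist":[0,-0.004,0],"grip":-1},{"translation":[2,-2.5,2],"twist":[0,-0.004,0],"grip":-1}]'
python3 look.py; python3 go.py .5921 -.0045 .096 .6099 .0165 .096
```

```text
t: 7.3
tool_pos: [0.6034, -0.0002, 0.096]
orientation: [3.103, 0.341, -0.018]
force: [-2.5, 1.7, 13.8]
opening: 0.0004
bbox [array([176, 187,  22,  14, 138], dtype=int32)]
wheel rad mid 0.656 extent mm 54.1 zmax 0.102 radial [0.1277 0.177 ]
tool az 0.683 rad 0.1626
t 7.35 tcp [6.038e-01 3.000e-04 9.610e-02] F [-2.1  1.5 10.4] open 0.0006
tool axes [[0.976, 0.217, -0.009], [0.217, -0.976, -0.021], [-0.013, 0.018, -1.0]]
['.5921', '-.0045', '.096'] [-12.5   2.1   0.3]
['.6099', '.0165', '.096'] [  9.4 -14.5  -0.3]
```

```bash
python3 -m pendant '[{"translation":[0.5,-2.5,2],"twist":[0.003,-0.003,0],"grip":-1},{"translation":[0.5,-2.5,2],"twist":[0.003,-0.003,0],"grip":-1},{"translation":[0.5,-2,2],"twist":[0.003,-0.003,0],"grip":-1},{"translation":[0,-2,2],"twist":[0.003,-0.003,0],"grip":-1},{"translation":[0,-1.5,2],"twist":[0.003,-0.003,0],"grip":-1},{"translation":[0,-1.5,2],"twist":[0,-0.003,0],"grip":-1},{"translation":[-0.5,-1,2],"twist":[0,-0.003,0],"grip":-1},{"translation":[-1,0,2],"twist":[0,-0.003,0],"grip":-1},{"translation":[-1,0,2],"twist":[0,-0.003,0],"grip":-1},{"translation":[-1,0,2],"twist":[0,-0.003,0],"grip":-1}]'
python3 look.py; python3 go.py .6099 .0165 .096
python3 - <<'E'
from h import *
C=np.array([.4822,.1082]);b=np.arctan2(-.0467-.1082,.5076-.4822)
im=cv2.imread("pics/side0.png")[...,::-1].copy();d=np.load("side0.npy")
v,u=np.where(red(im));p=pts("side",u,v,d[v,u]);r=p[(p[:,2]>.085)&(p[:,2]<.12),:2]-C;a=np.arctan2(r[:,1],r[:,0])-b
print("start est",np.mean(np.percentile(a,[1,99])))
E
```

```text
t: 8.35
tool_pos: [0.6134, 0.0122, 0.096]
orientation: [3.112, 0.34, -0.016]
force: [-4.7, 2.6, 14.2]
opening: 0.0003
bbox [array([170, 188,  23,  14, 159], dtype=int32)]
wheel rad mid 0.754 extent mm 54.6 zmax 0.102 radial [0.1267 0.1753]
tool az 0.777 rad 0.1626
t 8.4 tcp [0.6134 0.0122 0.096 ] F [-4.3  1.8 13.7] open 0.0003
tool axes [[0.976, 0.216, -0.009], [0.216, -0.976, -0.012], [-0.012, 0.01, -1.0]]
['.6099', '.0165', '.096'] [-2.5 -4.9  0. ]
start est -0.01693853255752724
```

Corrected for the start bias of −0.017, the wheel is at about 0.77 rad, 1° short of the hole. I'll nudge it about 2 mm, then lift straight up.

```bash
python3 -m pendant '[{"translation":[-0.5,-1.5,2],"twist":[0,-0.003,0],"grip":-1},{"translation":[-0.5,-1.5,2],"twist":[0,-0.003,0],"grip":-1},{"translation":[-1,0,0],"twist":[0,0,0],"grip":-1},{"translation":[0,0,-4],"twist":[0,0,0],"grip":-1},{"translation":[0,0,-6],"twist":[0,0,0],"grip":-1},{"translation":[0,0,-10],"twist":[0,0,0],"grip":-1},{"translation":[0,0,-10],"twist":[0,0,0],"grip":-1},{"translation":[0,0,-10],"twist":[0,0,0],"grip":-1},{"translation":[0,0,-10],"twist":[0,0,0],"grip":-1},{"translation":[0,0,0],"twist":[0,0,0],"grip":-1}]'
python3 look.py s3; python3 go.py
```

```text
t: 9.4
tool_pos: [0.6153, 0.0148, 0.1512]
orientation: [3.111, 0.338, -0.011]
force: [0.8, -0.0, 0.4]
opening: 0.0008
bbox [array([168, 184,  23,  15, 253], dtype=int32)]
wheel rad mid 0.773 extent mm 53.3 zmax 0.1145 radial [0.1268 0.1816]
tool az 0.795 rad 0.1624
t 9.45 tcp [0.615  0.0148 0.1503] F [-0.1 -0.1 -0.6] open 0.0005
tool axes [[0.977, 0.215, -0.007], [0.215, -0.977, -0.013], [-0.009, 0.011, -1.0]]
```

View pics/s3.png

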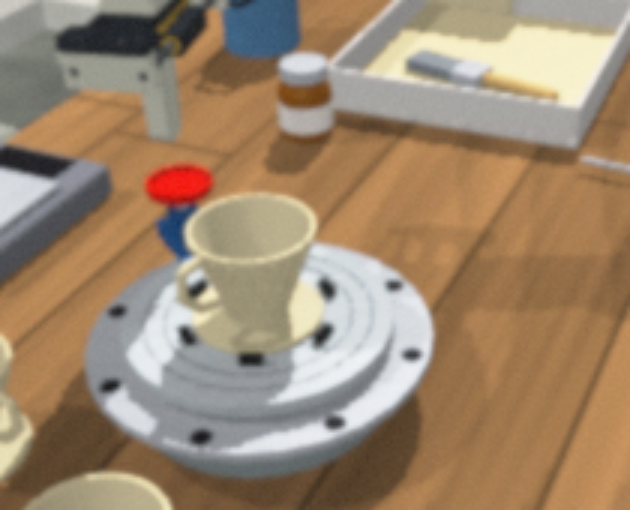

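The finger is off the cap at crop (180,185) and the dripper is standing upright. I'll withdraw and check the final state.

```bash
python3 -m pendant '[{"translation":[0,0,-30],"twist":[0,0,0],"grip":-1},{"translation":[0,0,-30],"twist":[0,0,0],"grip":-1},{"translation":[-20,30,0],"twist":[0,0,0],"grip":-1},{"translation":[-20,30,0],"twist":[0,0,0],"grip":-1},{"translation":[-20,30,0],"twist":[0,0,0],"grip":-1},{"translation":[-20,30,0],"twist":[0,0,0],"grip":-1},{"translation":[-20,30,0],"twist":[0,0,0],"grip":-1},{"translation":[-20,30,0],"twist":[0,0,0],"grip":-1},{"translation":[-20,30,0],"twist":[0,0,0],"grip":-1},{"translation":[-20,30,0],"twist":[0,0,0],"grip":-1}]'
python3 -m pendant '[{"translation":[-20,25,0],"twist":[0,0,0],"grip":-1},{"translation":[-20,25,0],"twist":[0,0,0],"grip":-1},{"translation":[-20,25,0],"twist":[0,0,0],"grip":-1},{"translation":[-20,20,0],"twist":[0,0,0],"grip":-1},{"translation":[-10,10,0],"twist":[0,0,0],"grip":-1},{"translation":[0,0,0],"twist":[0,0,0],"grip":-1},{"translation":[0,0,0],"twist":[0,0,0],"grip":-1},{"translation":[0,0,0],"twist":[0,0,0],"grip":-1},{"translation":[0,0,0],"twist":[0,0,0],"grip":-1},{"translation":[0,0,0],"twist":[0,0,0],"grip":-1}]'
python3 look.py; python3 go.py
python3 - <<'E'
from h import *
C=np.array([.4822,.1082]);b=np.arctan2(-.0467-.1082,.5076-.4822)
im,d=robot.read_camera("top");cv2.imwrite("pics/top1.png",im[...,::-1]);o=cv2.imread("pics/top0.png")[...,::-1].copy()
for n,i,dd in(("start",o,np.load("top0.npy")),("now",im,d)):
    v,u=np.where(red(i)&(np.indices(i.shape[:2])[1]<300));p=plane("top",u.mean(),v.mean(),.11)[:2]-C
    print(n,"az",np.arctan2(p[1],p[0])-b,"r",np.hypot(*p),"cap z",np.median(pts("top",u,v,dd[v,u])[:,2]))
for n,dd in(("start",np.load("side0.npy")),("now",robot.read_camera("side")[1])):
    pass
    i=cv2.imread("pics/side0.png")[...,::-1].copy() if n=="start" else robot.read_camera("side")[0]
    v,u=np.where(red(i));z=pts("side",u,v,dd[v,u])[:,2];z=z[(z>.08)&(z<.13)];print(n,"side cap z",np.median(z),z.max())
E
```

```text
t: 10.45
tool_pos: [0.5063, -0.2574, 0.2112]
orientation: [3.112, 0.352, -0.023]
force: [0.8, 0.2, -1.2]
opening: 0.0007
t: 11.45
tool_pos: [0.4374, -0.3839, 0.2091]
orientation: [3.118, 0.349, -0.028]
force: [-0.3, 0.2, 0.7]
opening: 0.0003
bbox [array([168, 185,  23,  14, 252], dtype=int32)]
wheel rad mid 0.775 extent mm 53.8 zmax 0.1138 radial [0.1266 0.1814]
tool az -0.253 rad 0.4941
t 11.5 tcp [ 0.4374 -0.3839  0.2091] F [-0.2  0.8 -0.5] open 0.0003
tool axes [[0.975, 0.221, -0.017], [0.221, -0.975, -0.006], [-0.018, 0.002, -1.0]]
start az -0.0018539855272872163 r 0.1573432209881076 cap z 0.10862452137869993
now az 0.7722480438610555 r 0.1570681612483748 cap z 0.10843291195906113
start side cap z 0.10880990856917491 0.11377368160549323
now side cap z 0.10864348347543079 0.11435338596761047
```

View pics/top1.png

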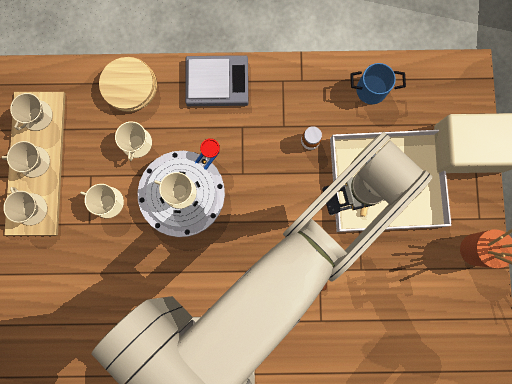

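The cap is at (209,149) and back at its starting height. The wheel has turned about 0.774–0.79 rad, the dripper is centred, the bystanders in view haven't moved, and the arm is clear. I'm handing in the job.

```bash
python3 -c "
from plant import robot
print(robot.close_job(), robot.read_state()['t'])"
```

```text
the job is handed in; nothing more can be done
the job is handed in; nothing more can be done
```

The wheel is at its next hole with the plunger sprung fully out, and I handed the job in at about 11.7 s. I pressed the plunger onto its stop with the shut fingertips, dragged the cap about 45° counter-clockwise, let it go and drew the arm back.

**Last checks**
- **Wheel angle:** the turn measured about 0.774 rad from the top camera and 0.79 rad from the side camera. They differ by about 0.02 rad, but both are inside the 0.755–0.815 rad band.
- **Plunger:** cap height is 108.4 mm against 108.6 mm at the start, so the plunger is out and the pin is in the hole.
- **Dripper and bystanders:** by eye, the dripper is upright and centred, and dripper_b, dripper_c and the jar are where they were. In the last picture the arm hides the knife and most of the brush, so I couldn't confirm those two. The arm passed well above them.
- **Robot:** it is clear of everything, with no real contact force (under 1 N).

**What went less well:** while I was pressing, the tool drifted about 13 mm and had already turned the wheel to about 0.09–0.11 rad when I first looked. Step 1 requires the plunger to be fully in before 0.1 rad. That should have been met, because the wheel can't turn until the pin is clear, but I inferred it and did not measure it.

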